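# Turn a culture dish over in the turnover cradle

## Task

The square lidded culture dish must go upside down for incubation. Take it out of the rack and stand it on edge in the open leaf of the turnover cradle; let go so that it stands there by itself, then push it over so that it lies flat in the leaf with its lid up. Then swing the leaf right over, without flinging it, until the cradle is fully shut and the dish lies lid down inside, and leave the round dishes, the bottle and the weighing boat where they are.

Things in the scene. Friction and masses are not known exactly. Their poses are not given: they have to be found in the camera images.
- dish: Square white culture dish, taped shut, ~0.2 kg: lid block 120x120x18 mm, with a narrower 100x100 mm base sticking 8 mm out of its back. Starts on edge in a rack slot. Origin: centre of the lid block. x: out through the lid (lid face +9 mm, block's back -9, base face -17); z: up as it starts (top edge +60); y: its width. Mass centre 3 mm behind origin; stands by itself on the block's 18 mm edge.
- dish_lid (a point): Centre of the dish's lid face; axes as the dish's. Standing on edge, the dish tips at about 6 degrees towards the base side, 11 towards the lid side. Pushed over towards its base it falls free and lands on the base; its near edge then lies about 3 to 8 mm beyond where the block's back stood. Flat, the dish's origin is 17 mm above the floor lid up, 9 mm lid down.
- rack: Fixed grey dish rack, 230 (x) by 130 mm (y). Three slots at x = -80, 0, 80 mm, each holding one dish on edge, faces along the rack's x. Dishes stand on two rails 24 mm high (round ones sink in between); posts 58 mm high at y = +-50 mm, 31 mm apart along x, keep them upright. The square dish's lid faces the rack's +x, away from the robot. Origin: underside centre.
- round1: Round white petri dish, 120 mm across, 23 mm thick, standing on edge in a rack slot; leave it alone. Origin: on its axis, at mid-height.
- round2: Second round petri dish like round1; leave it alone.
- cradle: Fixed turnover cradle of white plastic and aluminium. Origin: on the bench under the middle of the hinge axis. Its x axis runs along the hinge; the open leaf lies on its +y side, the fixed drain side on its -y side. The hinge axis is 58 mm above the bench.
- hinge (a point): Middle of the hinge axis, 58 mm above the bench; axes as the cradle's.
- leaf (a joint): Angle of the hinged leaf, rad: 0 = open, lying level on the +y side; 1.57 = upright; 3.14 = fully shut over the drain side. Past upright it sinks shut slowly by itself; damped (0.25 N m s/rad), weight 0.35 kg. As it passes upright, the dish falls over out of it onto the drain side.
- leaf_bar (a point): Middle of the leaf's round grip bar: 12 mm thick, parallel to the hinge, 212 mm from its axis, at hinge height when open or shut. 105 mm of it is clear between its arms; 38 mm between it and the leaf's end wall. Pinched from above it turns between the fingers, so the gripper can stay upright along the arc. The point turns with the leaf.
- leaf_nest (a point): Centre of the leaf's slatted floor (top face), 91 mm from the hinge axis, 18 mm below it when open; axes as the cradle's when open, turning with the leaf. Walls 17 mm high all round: free floor x = +-68 mm, y = -75 (hinge-side wall) to +73 mm (outer wall). A dish to be tipped to the outer wall must stand close to the hinge-side wall, lid to the hinge, or it lands on the wall.
- drain_nest (a point): Centre of the fixed drain side's slatted floor (top face), 91 mm from the hinge axis on the cradle's -y side and 18 mm below it; axes as the cradle's. Walls 17 mm high on three sides (x = +-68 mm, y = -75 mm), none at the hinge.
- bottle: Wide-mouth plastic bottle, 76 mm across, 170 mm high; a bystander. Origin: centre of the underside.
- boat: Small square white weighing boat, 85 x 85 x 24 mm; a bystander. Origin: centre of the underside.

How it is judged:
By the outcome, as a careful person would: the job done as asked, in the order asked, and still so for the second after the job is handed in, with the robot touching nothing.
It also fails if it takes over 72 s, if anything falls off the work surface, if the arm or the gripper's body presses on something with over 40 N, if the wrist force passes 120 N, or if a joint passes its speed limit or range.

## Robot

A 7-joint arm with a two-finger parallel gripper is mounted at the origin on the work surface. World frame = base frame: x ahead of the robot, y to its left, z up, the work surface at z = 0. Lengths are in mm, angles in rad, forces in N, time in s.
With the tool pointing down it reaches from about 400 to 850 mm from the base axis. Payload 10.4 kg.
Tool frame: the origin (TCP) lies at the very end of the fingers, on their centre line; the grasp point (between the pads) lies 19 mm behind it (env.pinch_z is the distance from the TCP to the grasp point, in mm); z points along the fingers, y is the direction in which the jaws open and shut (so a half turn about z gives the same grasp; the last joint's range is limited). The gripper opens to 85 mm and grips with 20 to 120 N. Pads are 22 mm wide; open, the fingers measure 114 mm over their backs; the gripper's body (76 mm by 85 mm) begins 54 mm behind the grasp point. The pads swing forward as they close: fully open they stand 13 mm farther back than shut.
Start: joints at [1.084, 0.332, -0.065, 1.46, 0.022, 1.35, -0.088], TCP at [279.617, -558.986, 231.338] pointing down, gripper open.
Joint ranges: [-2.6, 2.6], [-0.5, 2.12], [-1.47, 1.34], [0.16, 2.42], [-1.27, 4.41], [0.06, 2.06], [-2.6, 2.6]. Speed limits (rad/s): [2.22, 2.22, 2.79, 2.79, 3.14, 3.14, 3.14].

## Interface

Orientations are given as a unit quaternion [w, x, y, z].
In Python, from cell import env, optics, sign_off gives the robot as it stands.
- The arm moves only by the tool servo_tool, never from a script. Its argument "targets" is a list of rows, each an object of numbers: "dx", "dy", "dz": the shift along the tool's x, y, z in units of 40 mm (1.0 is 40 mm); "spin": the turn about the tool's z in units of 6 degrees (1.0 is 6 degrees); "grip": the opening, from 0 (shut) to 1 (fully open). In form: [{"dx": .., "dy": .., "dz": .., "spin": .., "grip": ..}, ...]. A call has 1 to 8 rows; each row shifts and turns the pose as measured when the row begins, along the tool's axes as they then stand; what a row does not reach is not made up. A row lasts 1/12 s, in which the tool goes at most 41.7 mm and 7.16 degrees, less where a joint would pass 70% of its speed; a pose out of reach is approached as far as the arm can. A call is refused whole if a number of a shift passes 1 or a number of a turn 1, either way. A call with a gripper value outside its range is refused whole. The fingers move at their own pace and stop on an object; "newtons" is the grip in N (left out, the last holds). Time passes only in rows, so rows that do not move let the fingers close. It gives the time, the measured TCP pose, the force and the opening at its end, in the units of the state.
- env.get_obs(): the state, without advancing time (a new reading comes with each control period).
- optics.read_camera(name): name is "scene" or "top" or "wrist"; returns a dict with "image" (384x512x3 uint8, blue, green, red), "vfov" (degrees; the focal length in pixels is half the picture's height over the tangent of half this angle, whatever the lens; pixels are square), "cx", "cy" (the principal point, pixels), "dist_coeffs" ([k1, k2, p1, p2, k3] as OpenCV has them; the pictures are not rectified), "origin" and "attitude" of the camera in the world. Camera axes: x right, y up, looking along -z (the intrinsics and any distortion apply to the point x, -y, -z); pixel columns grow to the right and rows downward; lengths in mm; the calibration is good to about 2 mm. A picture is of the moment at which its call begins. There is no depth.
- sign_off(): hands the job in, once; it reports no verdict.
The state is a dict: "time": time; "q": joint angles; "dq": joint speeds; "joint_efforts": joint torques, N m; "tcp_pos": TCP position; "eef_rot": TCP orientation; "contact_force": force on the tool from outside, world axes, zero at the start; "moment": the same for the moment, N m; "grip_width": finger opening in mm.
Only numpy, scipy, OpenCV 4.12 (cv2) and the standard library are available. Lean on these libraries where they do the work, as an engineer would, in place of code of your own. Each camera call takes 0.05 s, during which the arm holds its last target. There are 200 camera calls.

## Working session

There is one attempt and no reset: what is moved stays moved. The work goes in short steps, Python scripts to look and compute and a tool call to move; the robot and the scene stay as the last step left them, time stands still between calls to the robot, and variables do not carry over. Pictures are saved under pics/ and viewed, about 8 in all and at most 12, crops included, and the job is handed in when it is done.

Besides the shell and the picture viewer there is one more tool, called after ">>>" by a JSON object that holds its "fn" and its "kwargs", one argument or row to a line. servo_tool: Moves the arm, as the interface text tells. Its arguments: {"type":"object","properties":{"targets":{"type":"array","items":{"type":"object","properties":{"dx":{"type":"number"},"dy":{"type":"number"},"dz":{"type":"number"},"spin":{"type":"number"},"grip":{"type":"number"}}}},"newtons":{"type":"number"}},"required":["targets"]}

```bash
mkdir -p pics; ls
cat > h.py <<'E'
import numpy as np, cv2
from scipy.spatial.transform import Rotation as R
from cell import env, optics, sign_off
def rot(q): return R.from_quat([q[1],q[2],q[3],q[0]]).as_matrix()
def K(c):
    f=c["image"].shape[0]/2/np.tan(np.radians(c["vfov"])/2)
    return np.array([[f,0,c["cx"]],[0,f,c["cy"]],[0,0,1.]])
def att(c):
    a=np.array(c["attitude"],float)
    return a if a.shape==(3,3) else rot(a)
def cam(n,save=None):
    c=optics.read_camera(n)
    if save: cv2.imwrite("pics/"+save,c["image"])
    return c
def px2w(c,uv,z):
    "pixel -> world point at height z"
    p=cv2.undistortPoints(np.array(uv,float).reshape(-1,1,2),K(c),np.array(c["dist_coeffs"],float)).reshape(-1,2)
    d=np.c_[p[:,0],-p[:,1],-np.ones(len(p))]@att(c).T
    o=np.array(c["origin"]); t=(z-o[2])/d[:,2]
    return o+d*t[:,None]
def w2px(c,P):
    l=(np.array(P,float).reshape(-1,3)-c["origin"])@att(c)*[1,-1,-1]
    return cv2.projectPoints(l,np.zeros(3),np.zeros(3),K(c),np.array(c["dist_coeffs"],float))[0].reshape(-1,2)
E
python3 - <<'E'
from h import *
import pickle
a=cam("top","top0.png");b=cam("scene","scene0.png")
pickle.dump((a,b),open("c0.pkl","wb"))
for c in(a,b): print({k:v for k,v in c.items() if k!="image"})
o=env.get_obs();print(o["tcp_pos"],o["eef_rot"],env.pinch_z,o["contact_force"])
print(rot(o["eef_rot"]).round(3))
E
```

```text
pics
{'vfov': 50.40036241266329, 'cx': 253.7158994373766, 'cy': 189.06920784350055, 'dist_coeffs': array([-0.12648579,  0.        ,  0.        ,  0.        ,  0.        ]), 'origin': array([ 445.3544415 ,   -6.78422971, 1297.81511317]), 'attitude': array([-0.69978605, -0.05159008,  0.03936939,  0.71139863])}
{'vfov': 44.10087811321877, 'cx': 254.74358907892153, 'cy': 194.6138221797962, 'dist_coeffs': array([-0.16926718,  0.        ,  0.        ,  0.        ,  0.        ]), 'origin': array([1272.50873864,  379.91445423, 1116.29222132]), 'attitude': array([0.48222654, 0.1526665 , 0.27692275, 0.81698488])}
[ 279.4301121  -558.69197064  230.61644644] [-5.84739721e-04  9.73231318e-01  2.29826961e-01 -1.65375888e-04] 18.700000000000003 [ 0.6140321  -0.0829841  -0.20434346]
[[ 0.894  0.447 -0.001]
 [ 0.447 -0.894  0.001]
 [-0.    -0.001 -1.   ]]
```

```bash
python3 -c "
import cv2
cv2.imwrite('pics/both.png',cv2.resize(cv2.imread('pics/top0.png'),(800,600),interpolation=cv2.INTER_CUBIC))"
```

```text
(no output)
```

View pics/both.png

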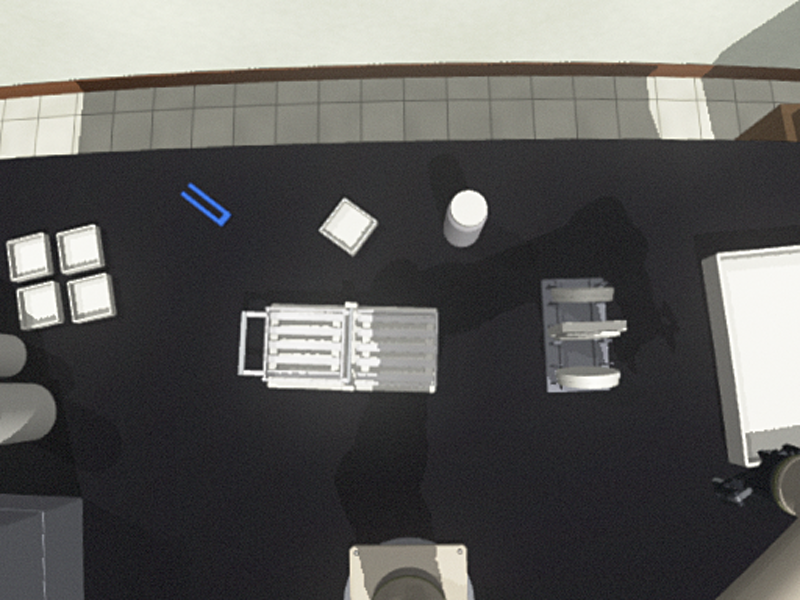

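View pics/scene0.png

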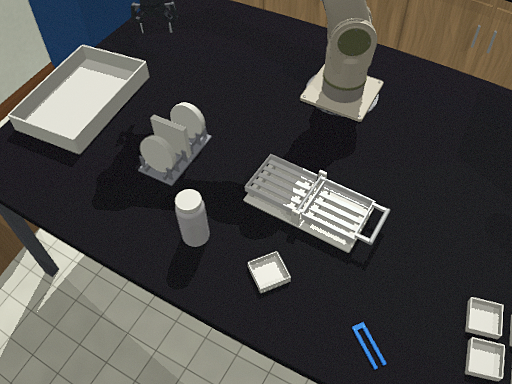

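Run:
```python
from h import *
import pickle
a,b=pickle.load(open("c0.pkl","rb"))
s=512/800
def f(n,uv,z): print(n,px2w(a,np.array(uv)*s,z)[:,:2].round(0).tolist())
f("rack base cornersUL,LL",[(541,280),(548,392)],0)
f("dish top ends z144",[(548,332),(627,326)],144)
f("leaf bar ends",[(243,312),(240,376)],58)
f("leaf out corners",[(268,306),(265,388)],57)
f("drain corners",[(437,309),(436,391)],57)
f("hinge ends",[(350,305),(347,390)],58)
```

```text
rack base cornersUL,LL [[640.0, -285.0], [411.0, -290.0]]
dish top ends z144 [[523.0, -262.0], [531.0, -410.0]]
leaf bar ends [[578.0, 317.0], [452.0, 322.0]]
leaf out corners [[590.0, 268.0], [429.0, 272.0]]
drain corners [[578.0, -65.0], [419.0, -60.0]]
hinge ends [[589.0, 105.0], [423.0, 112.0]]
```

>>> {"fn": "servo_tool", "kwargs": {
  "targets": [
    {"dx":0.98,"dy":-0.24,"dz":-0.1,"spin":0,"grip":1},
    {"dx":0.98,"dy":-0.24,"dz":-0.1,"spin":0,"grip":1},
    {"dx":0.98,"dy":-0.24,"dz":-0.1,"spin":0,"grip":1},
    {"dx":0.98,"dy":-0.24,"dz":-0.1,"spin":0,"grip":1},
    {"dx":0.98,"dy":-0.24,"dz":-0.1,"spin":0,"grip":1},
    {"dx":0.98,"dy":-0.24,"dz":-0.1,"spin":0,"grip":1},
    {"dx":0.98,"dy":-0.24,"dz":-0.1,"spin":0,"grip":1},
    {"dx":0,"dy":0,"dz":0,"spin":-1,"grip":1}
  ]
}}

```text
time: 0.77
tcp_pos: [498.6, -370.2, 254.4]
eef_rot: [-0.004, 0.962, 0.273, -0.002]
contact_force: [0.4, 1.5, -0.0]
grip_width: 85.6
```

>>> {"fn": "servo_tool", "kwargs": {
  "targets": [
    {"spin":-1,"grip":1},
    {"spin":-1,"grip":1},
    {"spin":-1,"grip":1},
    {"spin":-1,"grip":1},
    {"spin":-1,"grip":1},
    {"spin":-1,"grip":1},
    {"spin":-1,"grip":1},
    {"spin":-1,"grip":1}
  ]
}}

```text
schema error: expected keys dx, dy, dz, spin, grip
```

```bash
cat >> h.py <<'E'
def st():
    o=env.get_obs(); M=rot(o["eef_rot"])
    print("t",round(o["time"],2),"tcp",np.round(o["tcp_pos"],1),"ytool ang",round(np.degrees(np.arctan2(M[1,1],M[0,1])),2),"zt",M[:,2].round(3),"F",np.round(o["contact_force"],1),"w",round(o["grip_width"],1),"q",np.round(o["q"],2))
    return o,M
def togo(P,ang=None):
    "units to go to world point P, tool-y heading ang (deg)"
    o,M=st(); d=M.T@(np.array(P)-o["tcp_pos"])/40
    print("dxyz units",d.round(2),end=" ")
    if ang is not None:
        c=np.degrees(np.arctan2(M[1,1],M[0,1])); print("spin units",round(-((ang-c+180)%360-180)/6,2),end="")
    print()
E
python3 -c "
from h import *
togo([527,-348,250],1.2)"
```

```text
t 0.77 tcp [ 498.6 -370.2  254.4] ytool ang -58.27 zt [-0.007  0.006 -1.   ] F [ 0.4  1.5 -0. ] w 85.6 q [ 0.74  0.33 -0.23  1.42  0.07  1.41 -0.5 ]
dxyz units [ 0.89 -0.1   0.11] spin units -9.91
```

>>> {"fn": "servo_tool", "kwargs": {
  "targets": [
    {"dx":0.89,"dy":-0.1,"dz":0.1,"spin":0,"grip":1},
    {"dx":0,"dy":0,"dz":0,"spin":-1,"grip":1},
    {"dx":0,"dy":0,"dz":0,"spin":-1,"grip":1},
    {"dx":0,"dy":0,"dz":0,"spin":-1,"grip":1},
    {"dx":0,"dy":0,"dz":0,"spin":-1,"grip":1},
    {"dx":0,"dy":0,"dz":0,"spin":-1,"grip":1},
    {"dx":0,"dy":0,"dz":0,"spin":-1,"grip":1},
    {"dx":0,"dy":0,"dz":0,"spin":-1,"grip":1}
  ]
}}

```text
time: 1.43
tcp_pos: [526.9, -344.0, 246.6]
eef_rot: [-0.008, 0.786, 0.618, -0.001]
contact_force: [-0.3, -0.0, 0.2]
grip_width: 85.3
```

>>> {"fn": "servo_tool", "kwargs": {
  "targets": [
    {"dx":0,"dy":0,"dz":0,"spin":-1,"grip":1},
    {"dx":0,"dy":0,"dz":0,"spin":-1,"grip":1},
    {"dx":0,"dy":0,"dz":0,"spin":-1,"grip":1},
    {"dx":0,"dy":0,"dz":0,"spin":0,"grip":1}
  ]
}}

```text
time: 1.77
tcp_pos: [526.0, -343.6, 244.4]
eef_rot: [-0.01, 0.672, 0.74, -0.0]
contact_force: [0.3, 0.3, -0.2]
grip_width: 85.3
```

```bash
python3 -c "
from h import *;import pickle
togo([527,-348,250],1.2)
c=cam('wrist','w1.png');pickle.dump(c,open('w1.pkl','wb'));print({k:v for k,v in c.items() if k!='image'})
print(att(c).round(2))"
```

```text
t 1.77 tcp [ 526.  -343.6  244.4] ytool ang 5.56 zt [-0.015  0.013 -1.   ] F [ 0.3  0.3 -0.2] w 85.3 q [ 0.81  0.38 -0.4   1.4   0.14  1.42  0.51]
dxyz units [-0.11  0.01 -0.14] spin units 0.73
{'vfov': 68.02371943364632, 'cx': 256.0112578454674, 'cy': 188.39750872326786, 'dist_coeffs': array([-0.03941216,  0.        ,  0.        ,  0.        ,  0.        ]), 'origin': array([ 520.99050489, -262.70094676,  387.48861281]), 'attitude': array([ 9.86500380e-01, -1.56362198e-01, -6.34291753e-04,  4.86565643e-02])}
[[ 1.   -0.1  -0.02]
 [ 0.1   0.95  0.31]
 [-0.01 -0.31  0.95]]
```

View pics/w1.png

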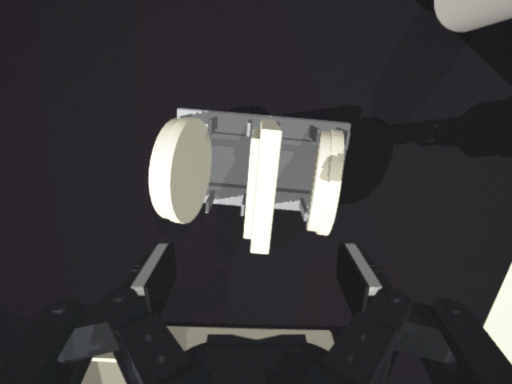

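```bash
python3 -c "
from h import *;import pickle
c=pickle.load(open('w1.pkl','rb'))
p=px2w(c,[(261,121),(281,124),(251,252),(271,253)],144)[:,:2];print(p.round(1),p.mean(0))
f=(p[0]+p[1])/2;n=(p[2]+p[3])/2;d=f-n;print(np.linalg.norm(d),np.degrees(np.arctan2(-d[0],d[1])),np.linalg.norm(p[1]-p[0]),np.linalg.norm(p[2]-p[3]))
print(px2w(c,[(177,108),(350,123)],0))
im=c['image'][90:270,130:370];cv2.imwrite('pics/w1c.png',cv2.resize(im,None,fx=3.3,fy=3.3,interpolation=cv2.INTER_CUBIC))"
```

```text
[[ 523.7 -282.2]
 [ 540.6 -283. ]
 [ 526.6 -406.9]
 [ 546.1 -406. ]] [ 534.23559801 -344.51324532]
123.88124671410178 1.948672538535221 16.967359911534118 19.47918150832733
[[ 412.8256379  -287.4959208     0.        ]
 [ 643.67959135 -284.40064535    0.        ]]
```

View pics/w1c.png

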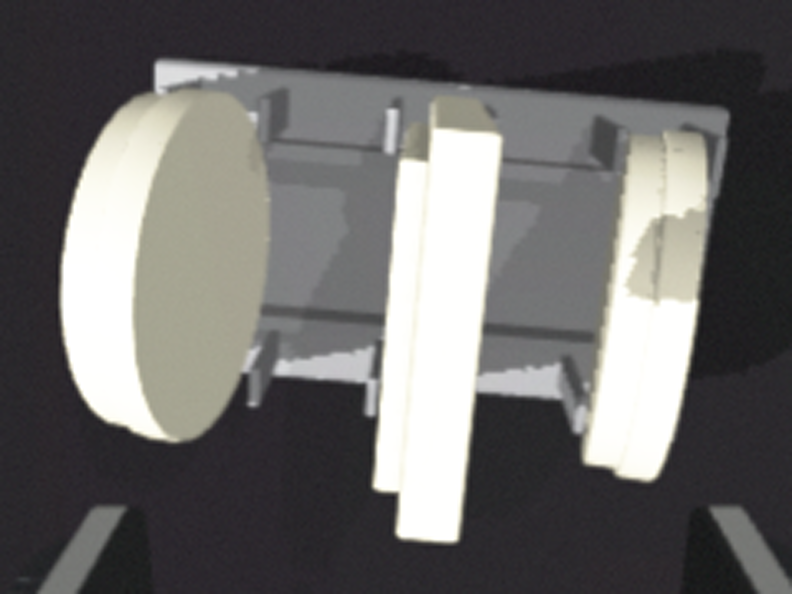

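```bash
python3 -c "
from h import *;import pickle
c=pickle.load(open('w1.pkl','rb'))
p=px2w(c,[(260.3,128.5),(281.5,130.3),(250,252.7),(268.8,253.9)],144)[:,:2];print(p.round(1),p.mean(0))
f=(p[0]+p[1])/2;n=(p[2]+p[3])/2;d=f-n;print(np.linalg.norm(d),np.degrees(np.arctan2(-d[0],d[1])))
togo([531,-347,165],1.5)"
```

```text
[[ 523.7 -288.4]
 [ 541.7 -288.2]
 [ 525.7 -407.8]
 [ 544.1 -407.2]] [ 533.78095085 -347.87975023]
119.1859216228874 1.0607232963118662
t 1.82 tcp [ 526.  -343.6  244.4] ytool ang 5.2 zt [-0.015  0.013 -1.   ] F [-0.4  0.7 -0.5] w 85.3 q [ 0.81  0.38 -0.4   1.4   0.14  1.42  0.5 ]
dxyz units [-0.13  0.14  1.98] spin units 0.62
```

>>> {"fn": "servo_tool", "kwargs": {
  "targets": [
    {"dx":-0.13,"dy":0.12,"dz":0.4,"spin":0.3,"grip":1},
    {"dx":0,"dy":0,"dz":0.5,"spin":0.3,"grip":1},
    {"dx":0,"dy":0,"dz":0.5,"spin":0,"grip":1},
    {"dx":0,"dy":0,"dz":0.4,"spin":0,"grip":1},
    {"dx":0,"dy":0,"dz":0,"spin":0,"grip":1}
  ]
}}

```text
time: 2.23
tcp_pos: [530.6, -347.9, 170.0]
eef_rot: [-0.009, 0.706, 0.708, -0.0]
contact_force: [-1.2, 0.3, -0.4]
grip_width: 85.3
```

```bash
python3 -c "
from h import *
togo([530,-348,105],1)"
```

```text
t 2.23 tcp [ 530.6 -347.9  170. ] ytool ang 0.15 zt [-0.014  0.013 -1.   ] F [-1.2  0.3 -0.4] w 85.3 q [ 0.8   0.43 -0.38  1.48  0.16  1.28  0.4 ]
dxyz units [-0.02  0.01  1.63] spin units -0.14
```

>>> {"fn": "servo_tool", "kwargs": {
  "newtons": 30,
  "targets": [
    {"dx":0,"dy":0,"dz":0.4,"spin":-0.14,"grip":1},
    {"dx":0,"dy":0,"dz":0.4,"spin":0,"grip":1},
    {"dx":0,"dy":0,"dz":0.4,"spin":0,"grip":1},
    {"dx":0,"dy":0,"dz":0.4,"spin":0,"grip":1},
    {"dx":0,"dy":0,"dz":0.05,"spin":0,"grip":1},
    {"dx":0,"dy":0,"dz":0,"spin":0,"grip":0.4},
    {"dx":0,"dy":0,"dz":0,"spin":0,"grip":0.4},
    {"dx":0,"dy":0,"dz":0,"spin":0,"grip":0.4}
  ]
}}

```text
time: 2.9
tcp_pos: [535.7, -350.0, 114.5]
eef_rot: [-0.002, 0.71, 0.704, 0.001]
contact_force: [-0.3, 0.3, -0.0]
grip_width: 51.8
```

```bash
python3 -c "
from h import *
st()"
```

```text
t 2.9 tcp [ 535.7 -350.   114.5] ytool ang -0.44 zt [-0.     0.004 -1.   ] F [-0.3  0.3 -0. ] w 51.8 q [ 0.79  0.48 -0.37  1.54  0.18  1.16  0.38]
```

>>> {"fn": "servo_tool", "kwargs": {
  "targets": [
    {"dx":0.05,"dy":-0.14,"dz":0.1,"spin":-0.1,"grip":0.5},
    {"dx":0,"dy":0,"dz":0.1,"spin":0,"grip":0.5},
    {"dx":0,"dy":0,"dz":0,"spin":0,"grip":0.5}
  ]
}}

```text
time: 3.15
tcp_pos: [529.9, -348.1, 107.2]
eef_rot: [-0.001, 0.707, 0.707, 0.001]
contact_force: [-0.2, -0.4, -0.8]
grip_width: 42.9
```

```bash
python3 -c "
from h import *
togo([530,-348,105],1)"
```

```text
t 3.15 tcp [ 529.9 -348.1  107.2] ytool ang -0.01 zt [ 0.001  0.003 -1.   ] F [-0.2 -0.4 -0.8] w 42.9 q [ 0.8   0.47 -0.37  1.56  0.18  1.14  0.39]
dxyz units [0.   0.   0.06] spin units -0.17
```

Good; close.

>>> {"fn": "servo_tool", "kwargs": {
  "newtons": 30,
  "targets": [
    {"dx":0,"dy":0,"dz":0.05,"spin":-0.15,"grip":0},
    {"dx":0,"dy":0,"dz":0,"spin":0,"grip":0},
    {"dx":0,"dy":0,"dz":0,"spin":0,"grip":0},
    {"dx":0,"dy":0,"dz":0,"spin":0,"grip":0},
    {"dx":0,"dy":0,"dz":0,"spin":0,"grip":0}
  ]
}}

```text
time: 3.57
tcp_pos: [529.2, -348.1, 104.4]
eef_rot: [-0.002, 0.701, 0.713, 0.001]
contact_force: [-0.5, -0.1, 0.9]
grip_width: 25.8
```

```bash
python3 -c "
from h import *
st()"
```

```text
t 3.57 tcp [ 529.2 -348.1  104.4] ytool ang 0.91 zt [-0.001  0.004 -1.   ] F [-0.5 -0.1  0.9] w 25.8 q [ 0.8   0.47 -0.37  1.56  0.18  1.14  0.4 ]
```

>>> {"fn": "servo_tool", "kwargs": {
  "targets": [
    {"dx":0,"dy":0,"dz":-0.3,"spin":0,"grip":0},
    {"dx":0,"dy":0,"dz":-0.5,"spin":0,"grip":0},
    {"dx":0,"dy":0,"dz":-0.5,"spin":0,"grip":0},
    {"dx":0,"dy":0,"dz":-0.5,"spin":0,"grip":0},
    {"dx":0,"dy":0,"dz":-0.5,"spin":0,"grip":0},
    {"dx":0,"dy":0,"dz":-0.5,"spin":0,"grip":0},
    {"dx":0,"dy":0,"dz":-0.5,"spin":0,"grip":0},
    {"dx":0,"dy":0,"dz":0,"spin":0,"grip":0}
  ]
}}

```text
time: 4.23
tcp_pos: [527.2, -347.3, 243.7]
eef_rot: [-0.005, 0.701, 0.713, 0.001]
contact_force: [1.5, 0.4, -0.1]
grip_width: 25.5
```

>>> {"fn": "servo_tool", "kwargs": {
  "targets": [
    {"dx":0.5,"dy":0,"dz":0,"spin":0,"grip":0},
    {"dx":0.8,"dy":0,"dz":0,"spin":0,"grip":0},
    {"dx":0.8,"dy":0,"dz":0,"spin":0,"grip":0},
    {"dx":0.8,"dy":0,"dz":0,"spin":0,"grip":0},
    {"dx":0.8,"dy":0,"dz":0,"spin":0,"grip":0},
    {"dx":0.8,"dy":0,"dz":0,"spin":0,"grip":0},
    {"dx":0.8,"dy":0,"dz":0,"spin":0,"grip":0},
    {"dx":0.5,"dy":0,"dz":0,"spin":0,"grip":0}
  ]
}}

```text
time: 4.9
tcp_pos: [520.5, -112.3, 243.8]
eef_rot: [-0.005, 0.705, 0.709, -0.001]
contact_force: [0.6, 0.8, -3.2]
grip_width: 25.4
```

```bash
python3 -c "
from h import *
togo([506,108,235],-92)"
```

```text
t 4.9 tcp [ 520.5 -112.3  243.8] ytool ang 0.27 zt [-0.01   0.006 -1.   ] F [ 0.6  0.8 -3.2] w 25.4 q [ 0.61  0.17 -0.53  1.66  0.08  1.35  0.07]
dxyz units [ 5.51 -0.33  0.26] spin units 15.38
```

>>> {"fn": "servo_tool", "kwargs": {
  "targets": [
    {"dx":0,"dy":0,"dz":0,"spin":1,"grip":0},
    {"dx":0,"dy":0,"dz":0,"spin":1,"grip":0},
    {"dx":0,"dy":0,"dz":0,"spin":1,"grip":0},
    {"dx":0,"dy":0,"dz":0,"spin":1,"grip":0},
    {"dx":0,"dy":0,"dz":0,"spin":1,"grip":0},
    {"dx":0,"dy":0,"dz":0,"spin":1,"grip":0},
    {"dx":0,"dy":0,"dz":0,"spin":1,"grip":0},
    {"dx":0,"dy":0,"dz":0,"spin":1,"grip":0}
  ]
}}

```text
time: 5.57
tcp_pos: [517.7, -102.2, 241.8]
eef_rot: [-0.006, 0.937, 0.35, -0.005]
contact_force: [-0.2, 0.1, -1.1]
grip_width: 25.5
```

>>> {"fn": "servo_tool", "kwargs": {
  "targets": [
    {"dx":0,"dy":0,"dz":0,"spin":1,"grip":0},
    {"dx":0,"dy":0,"dz":0,"spin":1,"grip":0},
    {"dx":0,"dy":0,"dz":0,"spin":1,"grip":0},
    {"dx":0,"dy":0,"dz":0,"spin":1,"grip":0},
    {"dx":0,"dy":0,"dz":0,"spin":1,"grip":0},
    {"dx":0,"dy":0,"dz":0,"spin":1,"grip":0},
    {"dx":0,"dy":0,"dz":0,"spin":1,"grip":0},
    {"dx":0,"dy":0,"dz":0,"spin":0.5,"grip":0}
  ]
}}

```text
time: 6.23
tcp_pos: [514.5, -101.3, 238.7]
eef_rot: [-0.004, 0.998, -0.056, -0.011]
contact_force: [-0.1, -0.5, -1.9]
grip_width: 25.5
```

```bash
python3 -c "
from h import *
togo([480,60,240],-92)"
```

```text
t 6.23 tcp [ 514.5 -101.3  238.7] ytool ang -96.47 zt [-0.021  0.009 -1.   ] F [-0.1 -0.5 -1.9] w 25.5 q [ 0.48  0.15 -0.41  1.68  0.05  1.35 -1.62]
dxyz units [-1.31 -3.91  0.02] spin units -0.74
```

>>> {"fn": "servo_tool", "kwargs": {
  "targets": [
    {"dx":0,"dy":-0.4,"dz":0,"spin":-0.37,"grip":0},
    {"dx":0,"dy":-0.8,"dz":-0.1,"spin":-0.37,"grip":0},
    {"dx":0,"dy":-0.8,"dz":-0.1,"spin":0,"grip":0},
    {"dx":0,"dy":-0.8,"dz":-0.1,"spin":0,"grip":0},
    {"dx":0,"dy":-0.8,"dz":-0.1,"spin":0,"grip":0},
    {"dx":0,"dy":-0.8,"dz":-0.1,"spin":0,"grip":0},
    {"dx":0,"dy":-0.3,"dz":0,"spin":0,"grip":0},
    {"dx":0,"dy":0,"dz":0,"spin":0,"grip":0}
  ]
}}

```text
time: 6.9
tcp_pos: [520.4, 96.4, 258.2]
eef_rot: [-0.005, 1.0, -0.013, -0.013]
contact_force: [-0.2, -0.5, -2.4]
grip_width: 25.5
```

```bash
python3 -c "
from h import *;import pickle
st()
c=cam('wrist','w2.png');pickle.dump(c,open('w2.pkl','wb'));print(c['origin'])"
```

```text
t 6.9 tcp [520.4  96.4 258.2] ytool ang -91.51 zt [-0.027  0.01  -1.   ] F [-0.2 -0.5 -2.4] w 25.5 q [ 0.25  0.17 -0.57  1.63  0.07  1.39 -1.92]
[607.53761694  93.44675284 397.82639407]
```

View pics/w2.png

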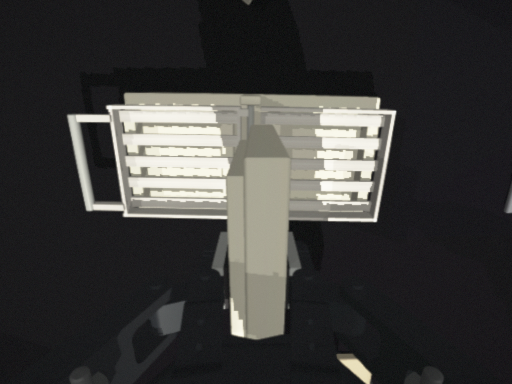

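```bash
python3 -c "
import cv2
im=cv2.imread('pics/w2.png')[85:235,60:320];cv2.imwrite('pics/w2c.png',cv2.resize(im,None,fx=3,fy=3,interpolation=cv2.INTER_CUBIC))"
```

```text
(no output)
```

View pics/w2c.png

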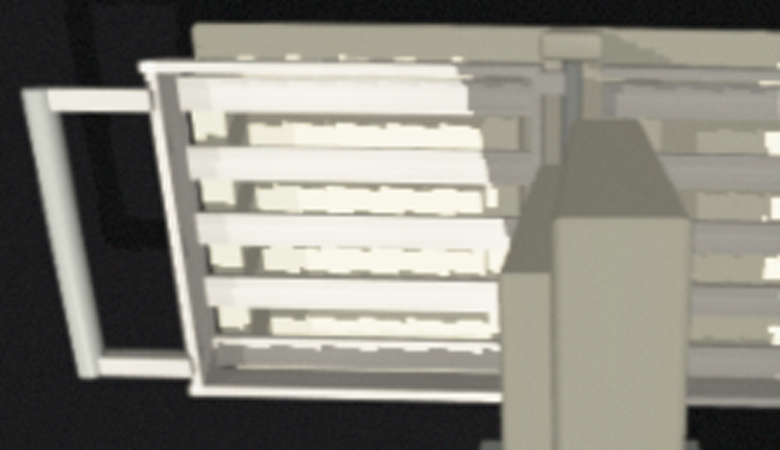

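```bash
python3 -c "
from h import *;import pickle
c=pickle.load(open('w2.pkl','rb'))
f=lambda l,z: px2w(c,np.array(l)/3+[60,85],z)[:,:2]
b=f([(37,95),(90,372)],60);w=f([(142,66),(193,392)],57);h=f([(573,88)],60);r=px2w(c,[(393,112),(378,220)],57)[:,:2]
print('bar',b.round(1).tolist(),b.mean(0));print('wall',w.round(1).tolist(),w.mean(0),np.linalg.norm(w[0]-w[1]));print('hinge',h,'drain',r.round(1).tolist(),r.mean(0))
for u in(b,w,r):
  d=u[0]-u[1];print(np.degrees(np.arctan2(d[1],d[0])))
d=w.mean(0)-r.mean(0);print(d,np.degrees(np.arctan2(-d[0],d[1])),(w.mean(0)+r.mean(0))/2)
print('inner wall, floor line outer',f([(187,110),(214,375)],40))
print('floor hinge edge slat ends',f([(540,100),(533,140)],40))
"
```

```text
bar [[578.8, 314.4], [459.2, 320.0]] [519.02720894 317.19903047]
wall [[588.0, 271.1], [447.2, 276.9]] [517.60358623 274.0222301 ] 140.90234928633987
hinge [[574.5097468  102.59592584]] drain [[573.3, -63.6], [432.9, -62.6]] [503.1205054  -63.11922423]
-2.719341559864046
-2.338960793130189
-0.4009620729872657
[ 14.48308083 337.14145432] -2.4598265851532632 [510.36204581 105.45150294]
inner wall, floor line outer [[568.61387346 264.35920029]
 [447.72842147 274.39028526]]
floor hinge edge slat ends [[568.10432746 116.84705365]
 [551.8279551  120.51064322]]
```

```bash
python3 -c "
from h import *
togo([513,141,190],-92.4)"
```

```text
t 6.95 tcp [520.4  95.6 258.3] ytool ang -91.52 zt [-0.027  0.01  -1.   ] F [ 0.6 -0.  -0.9] w 25.4 q [ 0.25  0.17 -0.56  1.63  0.07  1.39 -1.92]
dxyz units [-0.17 -1.11  1.72] spin units 0.15
```

>>> {"fn": "servo_tool", "kwargs": {
  "targets": [
    {"dx":-0.17,"dy":-0.55,"dz":0,"spin":0.15,"grip":0},
    {"dx":0,"dy":-0.55,"dz":0,"spin":0,"grip":0},
    {"dx":0,"dy":0,"dz":0.5,"spin":0,"grip":0},
    {"dx":0,"dy":0,"dz":0.5,"spin":0,"grip":0},
    {"dx":0,"dy":0,"dz":0.5,"spin":0,"grip":0},
    {"dx":0,"dy":0,"dz":0.2,"spin":0,"grip":0},
    {"dx":0,"dy":0,"dz":0,"spin":0,"grip":0}
  ]
}}

```text
time: 7.53
tcp_pos: [513.5, 134.4, 187.7]
eef_rot: [-0.003, 1.0, -0.022, -0.013]
contact_force: [-0.3, -0.3, -2.1]
grip_width: 25.8
```

```bash
python3 -c "
from h import *
togo([513,141,130],-92.4)"
```

```text
t 7.53 tcp [513.5 134.4 187.7] ytool ang -92.57 zt [-0.027  0.006 -1.   ] F [-0.3 -0.3 -2.1] w 25.8 q [ 0.19  0.22 -0.59  1.72  0.11  1.26 -2.04]
dxyz units [ 0.02 -0.16  1.44] spin units -0.03
```

>>> {"fn": "servo_tool", "kwargs": {
  "targets": [
    {"dx":0,"dy":-0.18,"dz":0,"spin":0,"grip":0},
    {"dx":0,"dy":0,"dz":0.25,"spin":0,"grip":0},
    {"dx":0,"dy":0,"dz":0.25,"spin":0,"grip":0},
    {"dx":0,"dy":0,"dz":0.25,"spin":0,"grip":0},
    {"dx":0,"dy":0,"dz":0,"spin":0,"grip":0}
  ]
}}

```text
time: 7.95
tcp_pos: [514.7, 140.6, 157.6]
eef_rot: [-0.003, 1.0, -0.024, -0.012]
contact_force: [-0.1, -0.3, -2.6]
grip_width: 25.4
```

```bash
python3 -c "
from h import *
togo([513,140,130],-92.4)"
```

```text
t 7.95 tcp [514.7 140.6 157.6] ytool ang -92.71 zt [-0.023  0.006 -1.   ] F [-0.1 -0.3 -2.6] w 25.4 q [ 0.17  0.26 -0.59  1.75  0.14  1.2  -2.07]
dxyz units [-0.03  0.02  0.69] spin units -0.05
```

>>> {"fn": "servo_tool", "kwargs": {
  "targets": [
    {"dx":-0.03,"dy":0,"dz":0.2,"spin":-0.05,"grip":0},
    {"dx":0,"dy":0,"dz":0.2,"spin":0,"grip":0},
    {"dx":0,"dy":0,"dz":0.2,"spin":0,"grip":0},
    {"dx":0,"dy":0,"dz":0.1,"spin":0,"grip":0},
    {"dx":0,"dy":0,"dz":0,"spin":0,"grip":0}
  ]
}}

```text
time: 8.37
tcp_pos: [512.6, 140.7, 126.5]
eef_rot: [-0.003, 1.0, -0.021, -0.012]
contact_force: [-0.5, 0.5, -1.8]
grip_width: 25.8
```

```bash
python3 -c "
from h import *;import pickle
togo([512.5,136,122],-92.4)
c=cam('wrist','w3.png');pickle.dump(c,open('w3.pkl','wb'))
im=c['image'][40:240,100:400];cv2.imwrite('pics/w3c.png',cv2.resize(im,None,fx=2.6,fy=2.6,interpolation=cv2.INTER_CUBIC))"
```

```text
t 8.37 tcp [512.6 140.7 126.5] ytool ang -92.37 zt [-0.024  0.006 -1.   ] F [-0.5  0.5 -1.8] w 25.8 q [ 0.17  0.29 -0.59  1.79  0.16  1.13 -2.08]
dxyz units [0.   0.12 0.11] spin units 0.0
```

View pics/w3c.png

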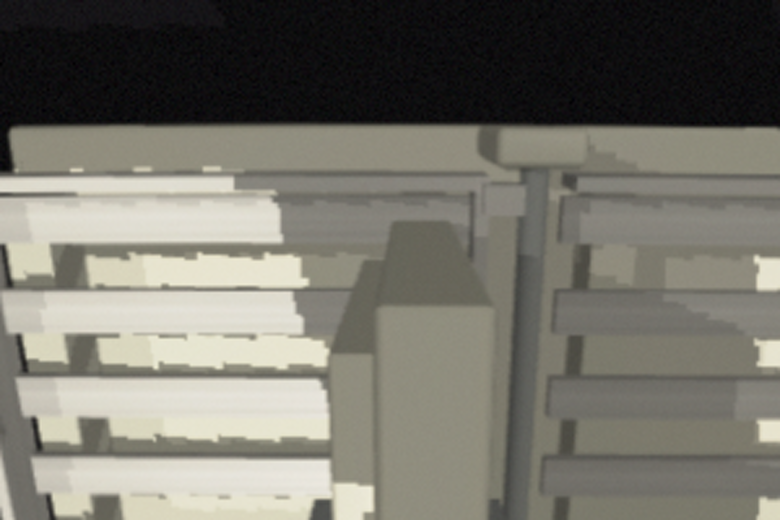

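>>> {"fn": "servo_tool", "kwargs": {
  "targets": [
    {"dx":0,"dy":0.07,"dz":0.05,"spin":0,"grip":0},
    {"dx":0,"dy":0,"dz":0,"spin":0,"grip":0}
  ]
}}

```text
time: 8.58
tcp_pos: [512.8, 137.9, 125.0]
eef_rot: [-0.003, 1.0, -0.021, -0.012]
contact_force: [-0.6, 0.5, -1.7]
grip_width: 25.5
```

>>> {"fn": "servo_tool", "kwargs": {
  "targets": [
    {"dx":0,"dy":0.05,"dz":0.02,"spin":0,"grip":0},
    {"dx":0,"dy":0,"dz":0,"spin":0,"grip":0}
  ]
}}

```text
time: 8.75
tcp_pos: [513.0, 135.6, 124.6]
eef_rot: [-0.003, 1.0, -0.021, -0.011]
contact_force: [-1.0, -0.3, -1.0]
grip_width: 25.5
```

```bash
python3 -c "
from h import *
togo([512,136,121],-92.4)"
```

```text
t 8.75 tcp [513.  135.6 124.6] ytool ang -92.37 zt [-0.022  0.006 -1.   ] F [-1.  -0.3 -1. ] w 25.5 q [ 0.17  0.28 -0.58  1.8   0.16  1.13 -2.07]
dxyz units [-0.02 -0.01  0.09] spin units 0.0
```

>>> {"fn": "servo_tool", "kwargs": {
  "targets": [
    {"dx":0,"dy":0.04,"dz":0,"spin":0,"grip":0},
    {"dx":0,"dy":0,"dz":0,"spin":0,"grip":0}
  ]
}}

```text
time: 8.92
tcp_pos: [513.1, 135.0, 125.1]
eef_rot: [-0.004, 1.0, -0.021, -0.011]
contact_force: [-0.4, -0.1, -2.3]
grip_width: 25.3
```

>>> {"fn": "servo_tool", "kwargs": {
  "targets": [
    {"dx":0,"dy":0.03,"dz":0.03,"spin":0,"grip":0},
    {"dx":0,"dy":0,"dz":0,"spin":0,"grip":0}
  ]
}}

```text
time: 9.08
tcp_pos: [513.3, 134.9, 124.5]
eef_rot: [-0.005, 1.0, -0.02, -0.01]
contact_force: [-0.4, 0.2, -2.8]
grip_width: 25.8
```

>>> {"fn": "servo_tool", "kwargs": {
  "targets": [
    {"dx":0,"dy":0.07,"dz":0.03,"spin":0,"grip":0},
    {"dx":0,"dy":0,"dz":0,"spin":0,"grip":0}
  ]
}}

```text
time: 9.25
tcp_pos: [513.5, 134.7, 124.1]
eef_rot: [-0.007, 1.0, -0.019, -0.009]
contact_force: [0.4, 0.5, -2.1]
grip_width: 25.6
```

```bash
python3 -c "
from h import *
togo([512,136,121],-92.4)"
```

```text
t 9.25 tcp [513.5 134.7 124.1] ytool ang -92.23 zt [-0.019  0.014 -1.   ] F [ 0.4  0.5 -2.1] w 25.6 q [ 0.18  0.28 -0.58  1.8   0.15  1.12 -2.06]
dxyz units [-0.04 -0.03  0.08] spin units 0.03
```

>>> {"fn": "servo_tool", "kwargs": {
  "targets": [
    {"dx":0,"dy":0,"dz":0.06,"spin":0,"grip":0},
    {"dx":0,"dy":0,"dz":0.04,"spin":0,"grip":0},
    {"dx":0,"dy":0,"dz":0,"spin":0,"grip":0}
  ]
}}

```text
time: 9.5
tcp_pos: [513.7, 134.7, 121.7]
eef_rot: [-0.006, 1.0, -0.019, -0.009]
contact_force: [-0.3, 2.0, -2.9]
grip_width: 25.6
```

```bash
python3 -c "
from h import *
togo([512,136,121],-92.4)"
```

```text
t 9.5 tcp [513.7 134.7 121.7] ytool ang -92.21 zt [-0.017  0.012 -1.   ] F [-0.3  2.  -2.9] w 25.6 q [ 0.18  0.28 -0.58  1.81  0.15  1.11 -2.06]
dxyz units [-0.04 -0.03  0.02] spin units 0.03
```

>>> {"fn": "servo_tool", "kwargs": {
  "targets": [
    {"dx":0,"dy":0,"dz":0.04,"spin":0,"grip":0},
    {"dx":0,"dy":0,"dz":0.03,"spin":0,"grip":0}
  ]
}}

```text
time: 9.67
tcp_pos: [513.6, 134.9, 121.4]
eef_rot: [-0.005, 1.0, -0.019, -0.009]
contact_force: [-8.9, 0.2, 16.8]
grip_width: 25.9
```

>>> {"fn": "servo_tool", "kwargs": {
  "targets": [
    {"dx":0,"dy":0,"dz":0.04,"spin":0,"grip":0},
    {"dx":0,"dy":0,"dz":0.0,"spin":0,"grip":0}
  ]
}}

```text
time: 9.83
tcp_pos: [513.6, 134.9, 121.8]
eef_rot: [-0.005, 1.0, -0.019, -0.008]
contact_force: [-0.5, 2.7, -3.6]
grip_width: 25.5
```

>>> {"fn": "servo_tool", "kwargs": {
  "newtons": 20,
  "targets": [
    {"dx":0,"dy":0,"dz":0.02,"spin":0,"grip":0.32},
    {"dx":0,"dy":0,"dz":0,"spin":0,"grip":0.36},
    {"dx":0,"dy":0,"dz":0,"spin":0,"grip":0.42},
    {"dx":0,"dy":0,"dz":0,"spin":0,"grip":0.5},
    {"dx":0,"dy":0,"dz":0,"spin":0,"grip":0.6},
    {"dx":0,"dy":0,"dz":0,"spin":0,"grip":0.6}
  ]
}}

```text
time: 10.33
tcp_pos: [514.2, 132.2, 120.0]
eef_rot: [-0.003, 1.0, -0.02, -0.008]
contact_force: [0.4, 0.2, -0.2]
grip_width: 51.3
```

```bash
python3 -c "
from h import *;import pickle
st()
c=cam('wrist','w4.png');pickle.dump(c,open('w4.pkl','wb'))
im=c['image'][40:340,100:400];cv2.imwrite('pics/w4c.png',cv2.resize(im,None,fx=1.9,fy=1.9,interpolation=cv2.INTER_CUBIC))"
```

```text
t 10.33 tcp [514.2 132.2 120. ] ytool ang -92.29 zt [-0.016  0.007 -1.   ] F [ 0.4  0.2 -0.2] w 51.3 q [ 0.18  0.28 -0.58  1.81  0.16  1.11 -2.07]
```

View pics/w4c.png

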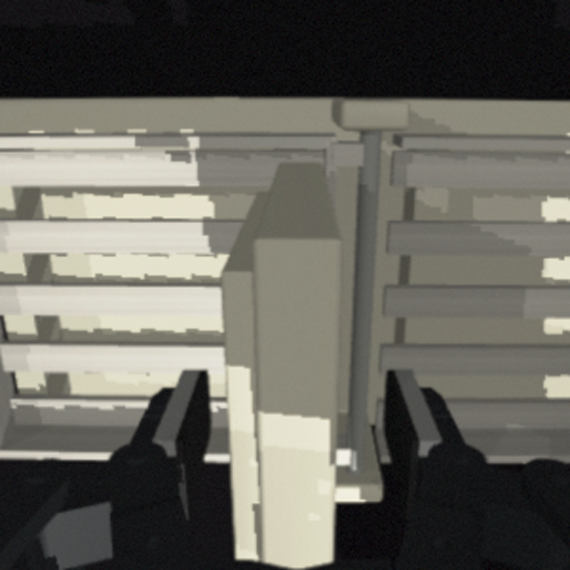

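>>> {"fn": "servo_tool", "kwargs": {
  "targets": [
    {"dx":0,"dy":-0.05,"dz":0,"spin":0,"grip":0.75},
    {"dx":0,"dy":0,"dz":-0.1,"spin":0,"grip":0.75},
    {"dx":0,"dy":0,"dz":-0.3,"spin":0,"grip":0.75},
    {"dx":0,"dy":0,"dz":-0.3,"spin":0,"grip":0.75},
    {"dx":0,"dy":0,"dz":-0.3,"spin":0,"grip":0.75},
    {"dx":0,"dy":0,"dz":-0.3,"spin":0,"grip":0.75},
    {"dx":0,"dy":0,"dz":-0.3,"spin":0,"grip":0.75},
    {"dx":0,"dy":0,"dz":0,"spin":0,"grip":0.75}
  ]
}}

```text
time: 11.05
tcp_pos: [515.7, 134.6, 192.5]
eef_rot: [-0.004, 1.0, -0.019, -0.007]
contact_force: [0.6, 0.5, 0.7]
grip_width: 64.1
```

```bash
python3 -c "
from h import *
togo([513,80,190],-92.4)"
```

```text
t 11.05 tcp [515.7 134.6 192.5] ytool ang -92.24 zt [-0.014  0.008 -1.   ] F [0.6 0.5 0.7] w 64.1 q [ 0.19  0.22 -0.59  1.72  0.11  1.25 -2.04]
dxyz units [-0.01  1.37  0.05] spin units 0.03
```

>>> {"fn": "servo_tool", "kwargs": {
  "targets": [
    {"dx":0,"dy":0.5,"dz":0,"spin":0,"grip":0},
    {"dx":0,"dy":0.5,"dz":0,"spin":0,"grip":0},
    {"dx":0,"dy":0.4,"dz":0,"spin":0,"grip":0},
    {"dx":0,"dy":0,"dz":0,"spin":0,"grip":0},
    {"dx":0,"dy":0,"dz":0.4,"spin":0,"grip":0},
    {"dx":0,"dy":0,"dz":0.4,"spin":0,"grip":0},
    {"dx":0,"dy":0,"dz":0.4,"spin":0,"grip":0},
    {"dx":0,"dy":0,"dz":0,"spin":0,"grip":0}
  ]
}}

```text
time: 11.72
tcp_pos: [515.1, 79.6, 148.3]
eef_rot: [-0.005, 1.0, -0.019, -0.002]
contact_force: [-0.1, -0.1, 0.4]
grip_width: -0.1
```

```bash
python3 -c "
from h import *
togo([513,122,140],-92.4)"
```

```text
t 11.72 tcp [515.1  79.6 148.3] ytool ang -92.14 zt [-0.004  0.009 -1.   ] F [-0.1 -0.1  0.4] w -0.1 q [ 0.26  0.22 -0.56  1.81  0.11  1.15 -1.94]
dxyz units [-0.09 -1.06  0.22] spin units 0.04
```

>>> {"fn": "servo_tool", "kwargs": {
  "targets": [
    {"dx":-0.05,"dy":0,"dz":0.15,"spin":0,"grip":0},
    {"dx":0,"dy":-0.25,"dz":0,"spin":0,"grip":0},
    {"dx":0,"dy":-0.25,"dz":0,"spin":0,"grip":0},
    {"dx":0,"dy":0,"dz":0,"spin":0,"grip":0}
  ]
}}

```text
time: 12.05
tcp_pos: [514.0, 103.4, 144.2]
eef_rot: [-0.005, 1.0, -0.018, -0.001]
contact_force: [-0.1, -0.2, 1.2]
grip_width: -0.2
```

>>> {"fn": "servo_tool", "kwargs": {
  "targets": [
    {"dx":0,"dy":-0.15,"dz":0,"spin":0,"grip":0},
    {"dx":0,"dy":-0.15,"dz":0,"spin":0,"grip":0},
    {"dx":0,"dy":-0.15,"dz":0,"spin":0,"grip":0}
  ]
}}

```text
time: 12.3
tcp_pos: [515.6, 123.5, 146.0]
eef_rot: [-0.005, 1.0, -0.018, -0.0]
contact_force: [1.4, -0.4, -1.2]
grip_width: -0.0
```

```bash
python3 -c "
from h import *;import pickle
st()
c=cam('wrist','w5.png')
o=cam('top');t=o['image'][170:270,140:300]
cv2.imwrite('pics/w5c.png',np.hstack([c['image'][:,40:440],cv2.resize(t,(400,250)).copy() if 0 else cv2.copyMakeBorder(cv2.resize(t,(400,250),interpolation=cv2.INTER_CUBIC),0,134,0,0,cv2.BORDER_CONSTANT)]))"
```

```text
t 12.3 tcp [515.6 123.5 146. ] ytool ang -92.05 zt [-0.    0.01 -1.  ] F [ 1.4 -0.4 -1.2] w -0.0 q [ 0.2   0.24 -0.58  1.8   0.13  1.14 -2.03]
```

View pics/w5c.png

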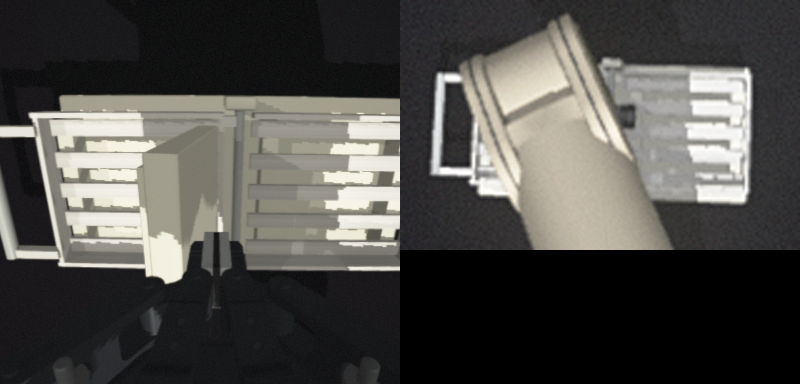

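>>> {"fn": "servo_tool", "kwargs": {
  "targets": [
    {"dx":0,"dy":0,"dz":0,"spin":0,"grip":0},
    {"dx":0,"dy":0,"dz":0,"spin":0,"grip":0},
    {"dx":0,"dy":0,"dz":0,"spin":0,"grip":0},
    {"dx":0,"dy":0,"dz":0,"spin":0,"grip":0},
    {"dx":0,"dy":0,"dz":0,"spin":0,"grip":0},
    {"dx":0,"dy":0,"dz":0,"spin":0,"grip":0},
    {"dx":0,"dy":0,"dz":0,"spin":0,"grip":0}
  ]
}}

```text
time: 12.98
tcp_pos: [515.5, 123.0, 145.8]
eef_rot: [-0.005, 1.0, -0.018, -0.0]
contact_force: [-0.2, -0.2, -0.2]
grip_width: 0.0
```

>>> {"fn": "servo_tool", "kwargs": {
  "targets": [
    {"dx":0,"dy":0,"dz":-0.4,"spin":0,"grip":0},
    {"dx":0,"dy":0,"dz":-0.4,"spin":0,"grip":0},
    {"dx":0,"dy":0,"dz":-0.4,"spin":0,"grip":0},
    {"dx":0,"dy":0,"dz":0,"spin":0,"grip":0}
  ]
}}

```text
time: 13.32
tcp_pos: [514.7, 121.7, 194.5]
eef_rot: [-0.005, 1.0, -0.018, -0.002]
contact_force: [-0.0, 0.1, 1.3]
grip_width: -0.2
```

```bash
python3 -c "
from h import *;import pickle
st()
c=cam('wrist','w6.png');pickle.dump(c,open('w6.pkl','wb'))
cv2.imwrite('pics/w6c.png',cv2.resize(c['image'][50:300,20:320],None,fx=2.4,fy=2.4,interpolation=cv2.INTER_CUBIC))"
```

```text
t 13.32 tcp [514.7 121.7 194.5] ytool ang -92.09 zt [-0.004  0.01  -1.   ] F [-0.   0.1  1.3] w -0.2 q [ 0.21  0.19 -0.59  1.74  0.1   1.24 -2.  ]
```

View pics/w6c.png

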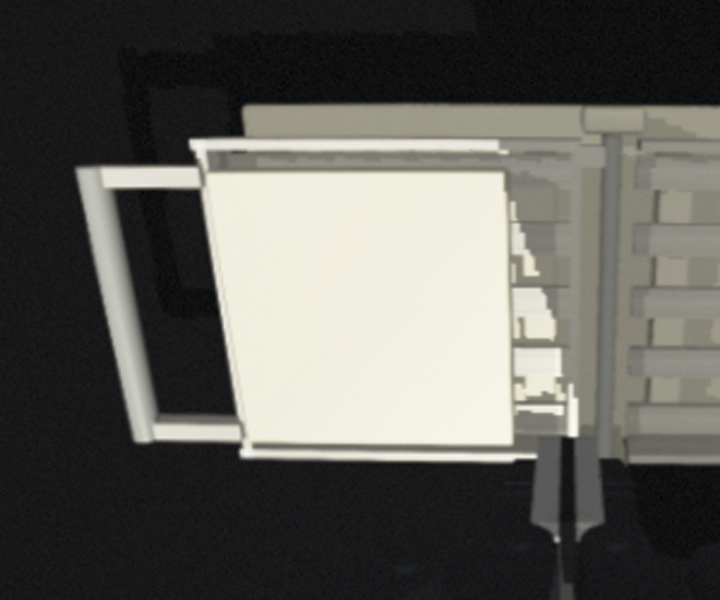

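```bash
python3 -c "
from h import *;import pickle
c=pickle.load(open('w6.pkl','rb'))
f=lambda l,z: px2w(c,np.array(l)/2.4+[20,50],z)[:,:2]
H=np.array([510.4,105.4]);a=np.radians(-2.4);A=np.array([[np.cos(a),np.sin(a)],[-np.sin(a),np.cos(a)]])
def p(l,z):
  q=(f(l,z)-H)@A.T;print(q.round(1).tolist())
p([(207,170),(247,443),(513,445),(503,170)],66)
p([(95,170),(143,438)],60)
"
```

```text
[[61.2, 159.5], [-58.9, 161.1], [-58.3, 41.3], [61.2, 42.8]]
[[60.9, 209.4], [-60.4, 213.3]]
```

>>> {"fn": "servo_tool", "kwargs": {
  "targets": [
    {"dx":0,"dy":-0.5,"dz":-0.5,"spin":0,"grip":0.4},
    {"dx":0,"dy":-0.5,"dz":0,"spin":-1,"grip":0.4},
    {"dx":0,"dy":0,"dz":0,"spin":-1,"grip":0.4},
    {"dx":0,"dy":0,"dz":0,"spin":-1,"grip":0.4},
    {"dx":0,"dy":0,"dz":0,"spin":-1,"grip":0.4},
    {"dx":0,"dy":0,"dz":0,"spin":-1,"grip":0.4},
    {"dx":0,"dy":0,"dz":0,"spin":-1,"grip":0.4},
    {"dx":0,"dy":0,"dz":0,"spin":-1,"grip":0.4}
  ]
}}

```text
time: 14.03
tcp_pos: [513.7, 161.8, 207.8]
eef_rot: [-0.006, 0.935, 0.355, -0.004]
contact_force: [-0.2, -0.5, -0.4]
grip_width: 34.2
```

>>> {"fn": "servo_tool", "kwargs": {
  "targets": [
    {"dx":0,"dy":0,"dz":0,"spin":-1,"grip":0.4},
    {"dx":0,"dy":0,"dz":0,"spin":-1,"grip":0.4},
    {"dx":0,"dy":0,"dz":0,"spin":-1,"grip":0.4},
    {"dx":0,"dy":0,"dz":0,"spin":-1,"grip":0.4},
    {"dx":0,"dy":0,"dz":0,"spin":-1,"grip":0.4},
    {"dx":0,"dy":0,"dz":0,"spin":-1,"grip":0.4},
    {"dx":0,"dy":0,"dz":0,"spin":-1,"grip":0.4},
    {"dx":0,"dy":0,"dz":0,"spin":-1,"grip":0.4}
  ]
}}

```text
time: 14.7
tcp_pos: [510.8, 160.3, 199.8]
eef_rot: [-0.009, 0.695, 0.719, -0.005]
contact_force: [0.5, -0.8, 0.8]
grip_width: 33.9
```

>>> {"fn": "servo_tool", "kwargs": {
  "targets": [
    {"dx":0,"dy":0,"dz":0,"spin":-1,"grip":0.4},
    {"dx":0,"dy":0,"dz":0,"spin":-1,"grip":0.4},
    {"dx":0,"dy":0,"dz":0,"spin":-1,"grip":0.4},
    {"dx":0,"dy":0,"dz":0,"spin":-1,"grip":0.4},
    {"dx":0,"dy":0,"dz":0,"spin":-1,"grip":0.4},
    {"dx":0,"dy":0,"dz":0,"spin":-1,"grip":0.4},
    {"dx":0,"dy":0,"dz":0,"spin":-1,"grip":0.4},
    {"dx":0,"dy":0,"dz":0,"spin":-1,"grip":0.4}
  ]
}}

```text
time: 15.37
tcp_pos: [507.9, 158.7, 192.0]
eef_rot: [-0.015, 0.321, 0.947, -0.003]
contact_force: [-0.8, 0.5, 0.6]
grip_width: 34.3
```

```bash
python3 -c "
from h import *
togo([519,317,150],87.6)"
```

```text
t 15.37 tcp [507.9 158.7 192. ] ytool ang 52.5 zt [-0.029  0.005 -1.   ] F [-0.8  0.5  0.6] w 34.3 q [ 0.42  0.3  -0.93  1.7   0.23  1.29  0.35]
dxyz units [2.16 3.32 1.06] spin units -5.85
```

>>> {"fn": "servo_tool", "kwargs": {
  "targets": [
    {"dx":0,"dy":0,"dz":0,"spin":-1,"grip":0.4},
    {"dx":0,"dy":0,"dz":0,"spin":-1,"grip":0.4},
    {"dx":0,"dy":0,"dz":0,"spin":-1,"grip":0.4},
    {"dx":0,"dy":0,"dz":0,"spin":-1,"grip":0.4},
    {"dx":0,"dy":0,"dz":0,"spin":-1,"grip":0.4},
    {"dx":0,"dy":0,"dz":0,"spin":-0.8,"grip":0.4},
    {"dx":0,"dy":0.8,"dz":0,"spin":0,"grip":0.4},
    {"dx":0,"dy":0.8,"dz":0,"spin":0,"grip":0.4}
  ]
}}

```text
time: 16.03
tcp_pos: [508.5, 214.3, 184.1]
eef_rot: [-0.019, 0.01, 1.0, -0.0]
contact_force: [-0.2, 0.9, 0.6]
grip_width: 34.4
```

```bash
python3 -c "
from h import *
togo([519.3,317,130],87.6)"
```

```text
t 16.03 tcp [508.5 214.3 184.1] ytool ang 88.9 zt [-0.037 -0.    -0.999] F [-0.2  0.9  0.6] w 34.4 q [ 0.36  0.41 -1.03  1.65  0.33  1.32  0.83]
dxyz units [-0.27  2.57  1.34] spin units 0.22
```

>>> {"fn": "servo_tool", "kwargs": {
  "targets": [
    {"dx":0,"dy":0.7,"dz":0,"spin":0.2,"grip":0.4},
    {"dx":-0.25,"dy":0.7,"dz":0,"spin":0,"grip":0.4},
    {"dx":0,"dy":0.7,"dz":0,"spin":0,"grip":0.4},
    {"dx":0,"dy":0.45,"dz":0,"spin":0,"grip":0.4},
    {"dx":0,"dy":0,"dz":0.4,"spin":0,"grip":0.4},
    {"dx":0,"dy":0,"dz":0.4,"spin":0,"grip":0.4},
    {"dx":0,"dy":0,"dz":0.4,"spin":0,"grip":0.4},
    {"dx":0,"dy":0,"dz":0,"spin":0,"grip":0.4}
  ]
}}

```text
time: 16.7
tcp_pos: [515.6, 327.1, 125.8]
eef_rot: [-0.023, 0.017, 1.0, 0.0]
contact_force: [0.1, -1.0, 0.0]
grip_width: 34.2
```

```bash
python3 -c "
from h import *
togo([519.3,317,85],87.6)"
```

```text
t 16.7 tcp [515.6 327.1 125.8] ytool ang 88.05 zt [-0.046  0.001 -0.999] F [ 0.1 -1.   0. ] w 34.2 q [ 0.07  0.59 -0.96  1.55  0.46  1.28  0.59]
dxyz units [-0.15 -0.25  1.01] spin units 0.07
```

>>> {"fn": "servo_tool", "kwargs": {
  "targets": [
    {"dx":-0.1,"dy":-0.25,"dz":0,"spin":0,"grip":0.4},
    {"dx":0,"dy":0,"dz":0.3,"spin":0,"grip":0.4},
    {"dx":0,"dy":0,"dz":0.3,"spin":0,"grip":0.4},
    {"dx":0,"dy":0,"dz":0.3,"spin":0,"grip":0.4},
    {"dx":0,"dy":0,"dz":0,"spin":0,"grip":0.4}
  ]
}}

```text
time: 17.12
tcp_pos: [518.5, 314.6, 86.6]
eef_rot: [-0.023, 0.018, 1.0, 0.0]
contact_force: [-0.4, -1.2, -0.6]
grip_width: 34.2
```

```bash
python3 -c "
from h import *
togo([519.3,317,40],87.6)"
```

```text
t 17.12 tcp [518.5 314.6  86.6] ytool ang 87.94 zt [-0.045  0.001 -0.999] F [-0.4 -1.2 -0.6] w 34.2 q [ 0.08  0.62 -0.93  1.6   0.49  1.22  0.59]
dxyz units [-0.07  0.06  1.16] spin units 0.06
```

>>> {"fn": "servo_tool", "kwargs": {
  "newtons": 30,
  "targets": [
    {"dx":0,"dy":0.06,"dz":0.2,"spin":0,"grip":0.4},
    {"dx":0,"dy":0,"dz":0.3,"spin":0,"grip":0.4},
    {"dx":0,"dy":0,"dz":0.3,"spin":0,"grip":0.4},
    {"dx":0,"dy":0,"dz":0.25,"spin":0,"grip":0.4},
    {"dx":0,"dy":0,"dz":0,"spin":0,"grip":0.4}
  ]
}}

```text
time: 17.53
tcp_pos: [516.5, 317.4, 40.2]
eef_rot: [-0.023, 0.018, 1.0, 0.0]
contact_force: [0.5, 1.1, -1.1]
grip_width: 33.8
```

```bash
python3 -c "
from h import *
togo([519.3,317,40],87.6)"
```

```text
t 17.53 tcp [516.5 317.4  40.2] ytool ang 87.93 zt [-0.045  0.001 -0.999] F [ 0.5  1.1 -1.1] w 33.8 q [ 0.06  0.68 -0.9   1.63  0.53  1.14  0.56]
dxyz units [-0.07 -0.01  0.  ] spin units 0.05
```

>>> {"fn": "servo_tool", "kwargs": {
  "newtons": 30,
  "targets": [
    {"dx":0,"dy":0,"dz":0,"spin":0,"grip":0},
    {"dx":0,"dy":0,"dz":0,"spin":0,"grip":0},
    {"dx":0,"dy":0,"dz":0,"spin":0,"grip":0},
    {"dx":0,"dy":0,"dz":0,"spin":0,"grip":0}
  ]
}}

```text
time: 17.87
tcp_pos: [516.0, 318.4, 39.7]
eef_rot: [-0.023, 0.018, 1.0, 0.001]
contact_force: [0.5, 0.3, -2.3]
grip_width: 10.9
```

```bash
python3 -c "
from h import *
st()"
```

```text
t 17.87 tcp [516.  318.4  39.7] ytool ang 87.97 zt [-0.046  0.002 -0.999] F [ 0.5  0.3 -2.3] w 10.9 q [ 0.06  0.68 -0.9   1.63  0.53  1.14  0.55]
```

```bash
cat >> h.py <<'E'
def arc(step,n=8):
    o,M=st(); H=np.array([510.4,105.4,58]); a=np.radians(-2.4)
    yc=np.array([-np.sin(a),np.cos(a),0]); g=o["tcp_pos"]-M[:,2]*env.pinch_z
    y,z=(g-H)@yc,g[2]-58; th=np.arctan2(z,y); print("theta",round(th,3),"r",round(np.hypot(y,z),1),"xoff",round((g-H)@[np.cos(a),np.sin(a),0],1))
    p=g
    for i in range(n):
        t=th+step*(i+1); q=H+212*(np.cos(t)*yc+np.sin(t)*np.array([0,0,1])); q[:2]+=yc[[1,0]]*[1,-1]*((g-H)@[yc[1],-yc[0],0])
        print((M.T@(q-p)/40).round(2)); p=q
E
python3 -c "
from h import *
arc(.05)"
```

```text
t 17.87 tcp [516.  318.4  39.7] ytool ang 87.97 zt [-0.046  0.002 -0.999] F [ 0.5  0.3 -2.3] w 10.9 q [ 0.06  0.68 -0.9   1.63  0.53  1.14  0.55]
theta 0.002 r 213.0 xoff -2.5
[ 0.01 -0.03 -0.26]
[ 0.01 -0.02 -0.26]
[ 0.01 -0.03 -0.26]
[ 0.01 -0.05 -0.26]
[ 0.01 -0.06 -0.26]
[ 0.01 -0.07 -0.25]
[ 0.01 -0.08 -0.25]
[ 0.01 -0.1  -0.25]
```

>>> {"fn": "servo_tool", "kwargs": {
  "newtons": 40,
  "targets": [
    {"dx":0.01,"dy":-0.01,"dz":-0.26,"spin":0,"grip":0},
    {"dx":0.01,"dy":-0.02,"dz":-0.26,"spin":0,"grip":0},
    {"dx":0.01,"dy":-0.03,"dz":-0.26,"spin":0,"grip":0},
    {"dx":0.01,"dy":-0.05,"dz":-0.26,"spin":0,"grip":0},
    {"dx":0.01,"dy":-0.06,"dz":-0.26,"spin":0,"grip":0},
    {"dx":0.01,"dy":-0.07,"dz":-0.25,"spin":0,"grip":0}
  ]
}}

```text
time: 18.37
tcp_pos: [515.5, 308.4, 105.4]
eef_rot: [-0.024, 0.018, 1.0, 0.001]
contact_force: [0.4, 0.3, -6.1]
grip_width: 10.7
```

```bash
python3 -c "
from h import *
arc(.05)"
```

```text
t 18.37 tcp [515.5 308.4 105.4] ytool ang 87.99 zt [-0.048  0.003 -0.999] F [ 0.4  0.3 -6.1] w 10.7 q [ 0.11  0.6  -0.95  1.6   0.47  1.24  0.61]
theta 0.315 r 213.5 xoff -2.5
[ 0.01 -0.12 -0.24]
[ 0.01 -0.1  -0.24]
[ 0.01 -0.11 -0.24]
[ 0.01 -0.12 -0.23]
[ 0.01 -0.14 -0.23]
[ 0.01 -0.15 -0.22]
[ 0.01 -0.16 -0.21]
[ 0.01 -0.17 -0.2 ]
```

>>> {"fn": "servo_tool", "kwargs": {
  "targets": [
    {"dx":0.01,"dy":-0.1,"dz":-0.24,"spin":0,"grip":0},
    {"dx":0.01,"dy":-0.1,"dz":-0.24,"spin":0,"grip":0},
    {"dx":0.01,"dy":-0.11,"dz":-0.24,"spin":0,"grip":0},
    {"dx":0.01,"dy":-0.12,"dz":-0.23,"spin":0,"grip":0},
    {"dx":0.01,"dy":-0.14,"dz":-0.23,"spin":0,"grip":0},
    {"dx":0.01,"dy":-0.15,"dz":-0.22,"spin":0,"grip":0},
    {"dx":0.01,"dy":-0.16,"dz":-0.21,"spin":0,"grip":0},
    {"dx":0.01,"dy":-0.17,"dz":-0.2,"spin":0,"grip":0}
  ]
}}

```text
time: 19.03
tcp_pos: [513.5, 262.6, 186.9]
eef_rot: [-0.023, 0.017, 1.0, 0.002]
contact_force: [0.0, 0.6, -5.4]
grip_width: 10.8
```

```bash
python3 -c "
from h import *
arc(.05)"
```

```text
t 19.03 tcp [513.5 262.6 186.9] ytool ang 88.05 zt [-0.047  0.004 -0.999] F [ 0.   0.6 -5.4] w 10.8 q [ 0.25  0.47 -1.02  1.58  0.37  1.35  0.72]
theta 0.754 r 215.6 xoff -2.7
[ 0.01 -0.25 -0.13]
[ 0.01 -0.19 -0.18]
[ 0.01 -0.2  -0.17]
[ 0.01 -0.21 -0.16]
[ 0.01 -0.22 -0.15]
[ 0.01 -0.23 -0.14]
[ 0.01 -0.23 -0.13]
[ 0.01 -0.24 -0.11]
```

>>> {"fn": "servo_tool", "kwargs": {
  "targets": [
    {"dx":0.01,"dy":-0.23,"dz":-0.14,"spin":0,"grip":0},
    {"dx":0.01,"dy":-0.19,"dz":-0.17,"spin":0,"grip":0},
    {"dx":0.01,"dy":-0.2,"dz":-0.17,"spin":0,"grip":0},
    {"dx":0.01,"dy":-0.21,"dz":-0.16,"spin":0,"grip":0},
    {"dx":0.01,"dy":-0.22,"dz":-0.15,"spin":0,"grip":0},
    {"dx":0.01,"dy":-0.23,"dz":-0.13,"spin":0,"grip":0},
    {"dx":0.01,"dy":-0.23,"dz":-0.12,"spin":0,"grip":0},
    {"dx":0.01,"dy":-0.2,"dz":-0.09,"spin":0,"grip":0}
  ]
}}

```text
time: 19.7
tcp_pos: [510.3, 190.5, 240.4]
eef_rot: [-0.021, 0.016, 1.0, 0.005]
contact_force: [1.8, 3.1, -0.3]
grip_width: 10.4
```

```bash
python3 -c "
from h import *
arc(.04)"
```

```text
t 19.7 tcp [510.3 190.5 240.4] ytool ang 88.12 zt [-0.041  0.01  -0.999] F [ 1.8  3.1 -0.3] w 10.4 q [ 0.44  0.34 -1.06  1.59  0.27  1.41  0.9 ]
theta 1.172 r 218.3 xoff -2.9
[-0.   -0.26  0.06]
[ 0.   -0.2  -0.07]
[ 0.   -0.2  -0.06]
[ 0.   -0.2  -0.06]
[ 0.   -0.21 -0.05]
[ 0.   -0.21 -0.04]
[ 0.   -0.21 -0.03]
[ 0.   -0.21 -0.02]
```

>>> {"fn": "servo_tool", "kwargs": {
  "targets": [
    {"dx":0,"dy":-0.2,"dz":0.04,"spin":0,"grip":0},
    {"dx":0,"dy":-0.2,"dz":-0.05,"spin":0,"grip":0},
    {"dx":0,"dy":-0.2,"dz":-0.05,"spin":0,"grip":0},
    {"dx":0,"dy":-0.2,"dz":-0.05,"spin":0,"grip":0},
    {"dx":0,"dy":-0.2,"dz":-0.04,"spin":0,"grip":0},
    {"dx":0,"dy":-0.2,"dz":-0.03,"spin":0,"grip":0}
  ]
}}

```text
time: 20.2
tcp_pos: [508.5, 145.5, 255.2]
eef_rot: [-0.018, 0.013, 1.0, 0.01]
contact_force: [-3.0, 5.7, 12.7]
grip_width: 10.1
```

```bash
python3 -c "
from h import *
arc(.04)"
```

```text
t 20.2 tcp [508.5 145.5 255.2] ytool ang 88.44 zt [-0.035  0.02  -0.999] F [-3.   5.7 12.7] w 10.1 q [ 0.56  0.28 -1.07  1.61  0.21  1.42  1.02]
theta 1.389 r 219.5 xoff -2.9
[-0.   -0.25  0.15]
[ 0.   -0.21 -0.03]
[ 0.   -0.21 -0.02]
[ 0.   -0.21 -0.01]
[ 0.   -0.21 -0.  ]
[ 0.   -0.21  0.  ]
[ 0.   -0.21  0.01]
[ 0.   -0.21  0.02]
```

>>> {"fn": "servo_tool", "kwargs": {
  "targets": [
    {"dx":0,"dy":-0.21,"dz":0,"spin":0,"grip":0},
    {"dx":0,"dy":-0.2,"dz":-0.02,"spin":0,"grip":0},
    {"dx":0,"dy":-0.2,"dz":0,"spin":0,"grip":0},
    {"dx":0,"dy":-0.2,"dz":0,"spin":0,"grip":0}
  ]
}}

```text
time: 20.53
tcp_pos: [507.2, 111.3, 258.5]
eef_rot: [-0.017, 0.013, 1.0, 0.01]
contact_force: [-2.1, 2.6, 2.0]
grip_width: 10.5
```

```bash
python3 -c "
from h import *
arc(.04)"
```

```text
t 20.53 tcp [507.2 111.3 258.5] ytool ang 88.49 zt [-0.034  0.021 -0.999] F [-2.1  2.6  2. ] w 10.5 q [ 0.64  0.25 -1.06  1.63  0.18  1.41  1.1 ]
theta 1.546 r 219.3 xoff -2.7
[-0.   -0.22  0.18]
[ 0.   -0.21  0.  ]
[ 0.   -0.21  0.01]
[ 0.   -0.21  0.02]
[ 0.   -0.21  0.03]
[ 0.   -0.21  0.04]
[ 0.   -0.21  0.05]
[ 0.   -0.21  0.05]
```

>>> {"fn": "servo_tool", "kwargs": {
  "targets": [
    {"dx":0,"dy":-0.18,"dz":0.02,"spin":0,"grip":0},
    {"dx":0,"dy":-0.18,"dz":0.02,"spin":0,"grip":0},
    {"dx":0,"dy":-0.18,"dz":0.03,"spin":0,"grip":0},
    {"dx":0,"dy":-0.18,"dz":0.04,"spin":0,"grip":0},
    {"dx":0,"dy":-0.18,"dz":0.05,"spin":0,"grip":0},
    {"dx":0,"dy":-0.18,"dz":0.05,"spin":0,"grip":0}
  ]
}}

```text
time: 21.03
tcp_pos: [505.0, 61.0, 252.1]
eef_rot: [-0.017, 0.015, 1.0, 0.008]
contact_force: [-0.8, 1.3, 5.1]
grip_width: 10.1
```

```bash
python3 -c "
from h import *
arc(.04)"
```

```text
t 21.03 tcp [505.   61.  252.1] ytool ang 88.29 zt [-0.035  0.017 -0.999] F [-0.8  1.3  5.1] w 10.1 q [ 0.74  0.22 -1.04  1.66  0.16  1.4   1.21]
theta 1.779 r 217.5 xoff -2.9
[-0.   -0.18  0.18]
[ 0.   -0.21  0.05]
[ 0.   -0.2   0.06]
[-0.   -0.2   0.07]
[-0.   -0.2   0.08]
[-0.   -0.19  0.08]
[-0.   -0.19  0.09]
[-0.   -0.19  0.1 ]
```

>>> {"fn": "servo_tool", "kwargs": {
  "targets": [
    {"dx":0,"dy":-0.19,"dz":0.08,"spin":0,"grip":0},
    {"dx":0,"dy":-0.2,"dz":0.06,"spin":0,"grip":0},
    {"dx":0,"dy":-0.2,"dz":0.07,"spin":0,"grip":0},
    {"dx":0,"dy":-0.2,"dz":0.08,"spin":0,"grip":0},
    {"dx":0,"dy":-0.2,"dz":0.08,"spin":0,"grip":0},
    {"dx":0,"dy":-0.19,"dz":0.09,"spin":0,"grip":0},
    {"dx":0,"dy":-0.19,"dz":0.1,"spin":0,"grip":0},
    {"dx":0,"dy":-0.19,"dz":0.1,"spin":0,"grip":0}
  ]
}}

```text
time: 21.7
tcp_pos: [501.8, -11.2, 222.9]
eef_rot: [-0.017, 0.017, 1.0, 0.007]
contact_force: [5.2, 6.1, -8.5]
grip_width: 10.2
```

```bash
python3 -c "
from h import *
arc(.05)"
```

```text
t 21.7 tcp [501.8 -11.2 222.9] ytool ang 88.05 zt [-0.034  0.014 -0.999] F [ 5.2  6.1 -8.5] w 10.2 q [ 0.84  0.21 -1.    1.72  0.16  1.34  1.35]
theta 2.138 r 217.8 xoff -3.1
[-0.01 -0.15  0.27]
[-0.   -0.21  0.16]
[-0.   -0.21  0.17]
[-0.   -0.2   0.18]
[-0.   -0.19  0.19]
[-0.01 -0.18  0.2 ]
[-0.01 -0.17  0.2 ]
[-0.01 -0.16  0.21]
```

>>> {"fn": "servo_tool", "kwargs": {
  "targets": [
    {"dx":0,"dy":-0.2,"dz":0.2,"spin":0,"grip":0},
    {"dx":0,"dy":-0.2,"dz":0.18,"spin":0,"grip":0},
    {"dx":0,"dy":-0.2,"dz":0.18,"spin":0,"grip":0},
    {"dx":0,"dy":-0.19,"dz":0.18,"spin":0,"grip":0},
    {"dx":0,"dy":-0.18,"dz":0.19,"spin":0,"grip":0},
    {"dx":0,"dy":-0.17,"dz":0.2,"spin":0,"grip":0},
    {"dx":0,"dy":-0.16,"dz":0.2,"spin":0,"grip":0},
    {"dx":0,"dy":-0.15,"dz":0.2,"spin":0,"grip":0}
  ]
}}

```text
time: 22.37
tcp_pos: [499.0, -75.6, 156.2]
eef_rot: [-0.015, 0.017, 1.0, 0.006]
contact_force: [6.0, 5.4, -2.2]
grip_width: 10.2
```

```bash
python3 -c "
from h import *
arc(.05)"
```

```text
t 22.37 tcp [499.  -75.6 156.2] ytool ang 88.03 zt [-0.03   0.013 -0.999] F [ 6.   5.4 -2.2] w 10.2 q [ 0.9   0.28 -0.95  1.81  0.22  1.21  1.43]
theta 2.569 r 215.9 xoff -3.2
[-0.01 -0.06  0.28]
[-0.01 -0.13  0.23]
[-0.01 -0.12  0.24]
[-0.01 -0.11  0.24]
[-0.01 -0.09  0.25]
[-0.01 -0.08  0.25]
[-0.01 -0.07  0.26]
[-0.01 -0.06  0.26]
```

>>> {"fn": "servo_tool", "kwargs": {
  "targets": [
    {"dx":0,"dy":-0.1,"dz":0.24,"spin":0,"grip":0},
    {"dx":0,"dy":-0.13,"dz":0.23,"spin":0,"grip":0},
    {"dx":0,"dy":-0.12,"dz":0.24,"spin":0,"grip":0},
    {"dx":0,"dy":-0.1,"dz":0.24,"spin":0,"grip":0},
    {"dx":0,"dy":-0.09,"dz":0.24,"spin":0,"grip":0},
    {"dx":0,"dy":-0.08,"dz":0.24,"spin":0,"grip":0},
    {"dx":0,"dy":-0.06,"dz":0.24,"spin":0,"grip":0},
    {"dx":0,"dy":0,"dz":0,"spin":0,"grip":0}
  ]
}}

```text
time: 23.03
tcp_pos: [497.6, -102.9, 80.4]
eef_rot: [-0.013, 0.016, 1.0, 0.009]
contact_force: [4.6, -1.0, -1.1]
grip_width: 10.4
```

```bash
python3 -c "
from h import *
arc(.05,5)"
```

```text
t 23.03 tcp [ 497.6 -102.9   80.4] ytool ang 88.17 zt [-0.025  0.018 -1.   ] F [ 4.6 -1.  -1.1] w 10.4 q [ 0.9   0.38 -0.89  1.88  0.31  1.07  1.42]
theta 2.947 r 213.0 xoff -3.5
[-0.01 -0.02  0.27]
[-0.01 -0.04  0.26]
[-0.01 -0.02  0.26]
[-0.01 -0.01  0.26]
[-0.01  0.    0.26]
```

>>> {"fn": "servo_tool", "kwargs": {
  "targets": [
    {"dx":0,"dy":-0.03,"dz":0.2,"spin":0,"grip":0},
    {"dx":0,"dy":-0.02,"dz":0.2,"spin":0,"grip":0},
    {"dx":0,"dy":-0.01,"dz":0.2,"spin":0,"grip":0},
    {"dx":0,"dy":0,"dz":0.1,"spin":0,"grip":0},
    {"dx":0,"dy":0,"dz":0,"spin":0,"grip":0}
  ]
}}

```text
time: 23.45
tcp_pos: [498.4, -105.2, 49.4]
eef_rot: [-0.011, 0.015, 1.0, 0.009]
contact_force: [-0.7, 1.4, 15.2]
grip_width: 10.2
```

>>> {"fn": "servo_tool", "kwargs": {
  "targets": [
    {"dx":0,"dy":0,"dz":0.1,"spin":0,"grip":0},
    {"dx":0,"dy":0,"dz":0,"spin":0,"grip":0}
  ]
}}

```text
time: 23.62
tcp_pos: [500.1, -105.3, 47.4]
eef_rot: [-0.01, 0.015, 1.0, 0.007]
contact_force: [1.2, 1.7, -2.6]
grip_width: 10.2
```

```bash
python3 -c "
from h import *
arc(.05,2)"
```

```text
t 23.62 tcp [ 500.1 -105.3   47.4] ytool ang 88.28 zt [-0.02   0.015 -1.   ] F [ 1.2  1.7 -2.6] w 10.2 q [ 0.87  0.43 -0.86  1.9   0.37  1.01  1.38]
theta 3.103 r 211.4 xoff -1.0
[-0.01 -0.02  0.26]
[-0.01  0.01  0.26]
```

>>> {"fn": "servo_tool", "kwargs": {
  "targets": [
    {"dx":0,"dy":0,"dz":0.04,"spin":0,"grip":0},
    {"dx":0,"dy":0,"dz":0,"spin":0,"grip":0.2},
    {"dx":0,"dy":0,"dz":0,"spin":0,"grip":0.35},
    {"dx":0,"dy":0,"dz":0,"spin":0,"grip":0.4},
    {"dx":0,"dy":0,"dz":0,"spin":0,"grip":0.4},
    {"dx":0,"dy":0,"dz":0,"spin":0,"grip":0.4}
  ]
}}

```text
time: 24.12
tcp_pos: [496.7, -106.3, 43.3]
eef_rot: [-0.014, 0.014, 1.0, 0.006]
contact_force: [-0.7, 0.3, -0.4]
grip_width: 34.1
```

```bash
python3 -c "
from h import *
st()"
```

```text
t 24.12 tcp [ 496.7 -106.3   43.3] ytool ang 88.38 zt [-0.027  0.012 -1.   ] F [-0.7  0.3 -0.4] w 34.1 q [ 0.86  0.43 -0.86  1.9   0.37  1.01  1.38]
```

>>> {"fn": "servo_tool", "kwargs": {
  "targets": [
    {"dx":0,"dy":0,"dz":-0.2,"spin":0,"grip":0.4},
    {"dx":0,"dy":0,"dz":-0.4,"spin":0,"grip":0.4},
    {"dx":0,"dy":0,"dz":-0.5,"spin":0,"grip":0.4},
    {"dx":0,"dy":0,"dz":-0.6,"spin":0,"grip":0.4},
    {"dx":0,"dy":0,"dz":-0.6,"spin":0,"grip":0.4},
    {"dx":0,"dy":0,"dz":-0.6,"spin":0,"grip":0.4},
    {"dx":0,"dy":0,"dz":-0.6,"spin":0,"grip":0.4},
    {"dx":0,"dy":0,"dz":0,"spin":0,"grip":0.4}
  ]
}}

```text
time: 24.78
tcp_pos: [498.1, -107.3, 189.7]
eef_rot: [-0.017, 0.013, 1.0, 0.007]
contact_force: [1.3, -0.1, 1.0]
grip_width: 34.1
```

>>> {"fn": "servo_tool", "kwargs": {
  "targets": [
    {"dx":0,"dy":-0.5,"dz":-0.2,"spin":0,"grip":0.4},
    {"dx":0,"dy":-0.8,"dz":-0.2,"spin":0,"grip":0.4},
    {"dx":0,"dy":-0.8,"dz":-0.2,"spin":0,"grip":0.4},
    {"dx":0,"dy":-0.8,"dz":0,"spin":0,"grip":0.4},
    {"dx":0,"dy":-0.4,"dz":0,"spin":0,"grip":0.4},
    {"dx":0,"dy":0,"dz":0,"spin":0,"grip":0.4}
  ]
}}

```text
time: 25.28
tcp_pos: [495.9, -242.9, 216.9]
eef_rot: [-0.015, 0.01, 1.0, 0.005]
contact_force: [-0.6, 0.0, -0.6]
grip_width: 34.2
```

```bash
python3 -c "
from h import *;import pickle
st()
a=cam('top','t7.png');b=cam('scene','s7.png');pickle.dump((a,b),open('c7.pkl','wb'))
x=cv2.resize(a['image'][165:265,135:300],(660,400),interpolation=cv2.INTER_CUBIC)
cv2.imwrite('pics/v7.png',cv2.resize(np.vstack([cv2.resize(b['image'][60:300,120:420],(660,528),interpolation=cv2.INTER_CUBIC),x]),(420,590)) if 0 else np.hstack([cv2.resize(x,(400,242)),cv2.resize(b['image'][110:290,200:420],(400,242),interpolation=cv2.INTER_CUBIC)]))"
```

```text
t 25.28 tcp [ 495.9 -242.9  216.9] ytool ang 88.86 zt [-0.031  0.011 -0.999] F [-0.6  0.  -0.6] w 34.2 q [ 1.09  0.32 -0.86  1.61  0.24  1.36  1.74]
```

View pics/v7.png

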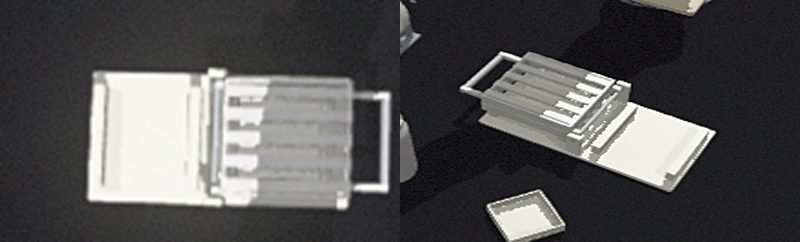

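```bash
python3 -c "
from h import *;import pickle
a,b=pickle.load(open('c7.pkl','rb'))
H=np.array([510.4,105.4,58]);r=np.radians(-2.4);xc=np.array([np.cos(r),np.sin(r),0]);yc=np.array([-np.sin(r),np.cos(r),0])
im=b['image'][130:240,225:335];k=5.4;big=cv2.resize(im,None,fx=k,fy=k,interpolation=cv2.INTER_CUBIC)
for dz,col in((0,(0,0,255)),(10,(0,255,0))):
  P=[H+xc*s-212*yc*np.cos(dz/212)+[0,0,dz] for s in(-58,58)]
  u=(w2px(b,P)-[225,130])*k;print(u)
  for q in u: cv2.circle(big,tuple(int(v) for v in q),4,col,1)
rk=cv2.resize(b['image'][90:190,130:225],(195,205),interpolation=cv2.INTER_CUBIC)
side=cv2.copyMakeBorder(rk,0,big.shape[0]-205,0,0,cv2.BORDER_CONSTANT)
t=cv2.resize(a['image'][170:265,200:300],(195,185),interpolation=cv2.INTER_CUBIC);side[220:405]=t
cv2.imwrite('pics/v8.png',np.hstack([big,side]))"
```

```text
[[162.81265157 109.93016729]
 [ 48.83105682 248.88059601]]
[[162.86907449  97.94190844]
 [ 48.21902981 237.16138645]]
```

View pics/v8.png

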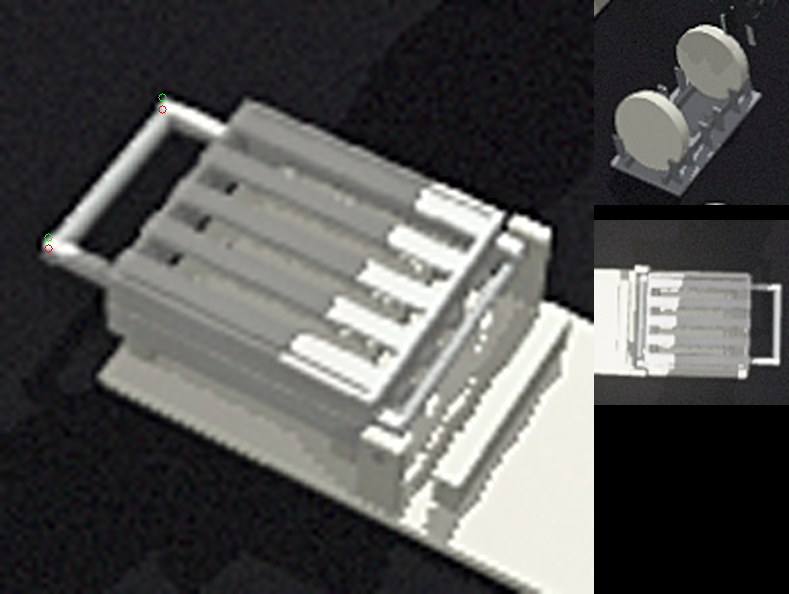

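```bash
python3 -c "
from h import *
st();print(sign_off())"
```

```text
t 25.38 tcp [ 496.5 -239.2  216.8] ytool ang 89.06 zt [-0.031  0.012 -0.999] F [-0.1  1.1 -0.3] w 34.2 q [ 1.09  0.32 -0.87  1.62  0.24  1.36  1.74]
the job is handed in; nothing more can be done
None
```

The square dish went into the cradle as asked and the leaf is shut over it. I handed the job in at 25.4 s with the robot touching nothing.

- **Standing:** I took the dish from the rack's middle slot, turned it lid to the hinge and stood it against the leaf's hinge-side wall. A picture after opening the fingers showed it upright by itself.
- **Tipping:** I pushed it over with the closed fingers. At the height the lid should have lying flat, its corners measured about 120 x 119 mm and lay just inside the outer wall, so it was flat, lid up.
- **Swinging:** I pinched the grip bar and carried the leaf over at about 0.6 rad/s, with at most about 15 N read at the wrist between moves. The bar crept a few millimetres in the fingers on the way.

**Last checks:** The scene picture showed the bar at its predicted fully shut position (58 mm high, matching to within about 2 mm). The two round dishes were in their slots and the weighing boat looked undisturbed. I did not check the bottle separately, but nothing came near it.

**Not seen directly:** With the cradle shut I could only see pale patches of the dish between the slats. That it lies lid down follows from its pose before the swing and from the leaf closing completely.

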